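Burnish the gilt brow seam of a mask

ROBOT

A 6-joint arm with a two-finger parallel gripper is mounted at the origin on the work surface. World frame = base frame: x ahead of the robot, y to its left, z up, the work surface at z = 0. Lengths are in m, angles in rad, forces in N, time in s.
With the tool pointing down it reaches from about 0.3 to 0.775 m from the base axis. Payload 14.6 kg.
Tool frame: the origin (TCP) lies on the centre line of the jaws, within the pads' length; the fingertips stand 19 mm ahead of it and the grasp point (between the pads) is the TCP; z points along the fingers, y is the line along which they close (so a half turn about z gives the same grasp; the last joint's range is limited). The gripper opens to 94 mm and grips with 3 to 60 N. Pads are 16 mm wide; open, the fingers measure 119 mm over their backs; the gripper's body (75 mm by 177 mm) begins 78 mm behind the grasp point.
Start: joints at [1.046, 0.3, 1.521, -0, 1.321, -0.067], TCP at [0.243, 0.493, 0.224] pointing down, gripper open.
Joint ranges: [-3.03, 3.03], [-0.79, 2.21], [0.23, 2.52], [-1.04, 4.18], [0, 3.07], [-2.55, 2.55]. Speed limits (rad/s): [2.22, 2.22, 2.57, 3.14, 3.14, 3.14].

INTERFACE

Orientations are given as [roll, pitch, yaw] about the fixed x, y, z axes, in that order (R = Rz(yaw) Ry(pitch) Rx(roll)).
In Python, from station import get_obs, camera, workorder gives the robot as it stands.
- The arm moves only by the tool play_rows, never from a script. Its argument "motion" is a list that holds one entry, the list of rows, each a list of 7 numbers: the shift along the tool's x, y, z as a fraction of full scale, then the turn, a rotation vector about the tool's x, y, z as a fraction of full scale, then the opening, from -1 (shut) to 1 (fully open). In form: [[[x, y, z, ax, ay, az, grip], ...]]. A call has 1 to 10 rows; each row is the pose to reach, as a shift and turn from the pose commanded when the call began, along the tool's axes at that moment, turning the shorter way round; what a row does not reach only later rows make up. Full scale, the value 1, is 0.25 m for a shift and 2 pi rad for a turn. A row lasts 1/10 s, in which the tool goes at most 50 mm and 8.59 degrees, less where a joint would pass 70% of its speed; a pose out of reach is approached as far as the arm can. A call with a number of a shift or a turn outside -1 to 1 is refused whole. A call with a gripper value outside its range is refused whole. The fingers move at their own pace and stop on an object; "grip_force" is the grip in N (left out, the last holds). Time passes only in rows, so rows that repeat a pose let the fingers close. It gives the time, the measured TCP pose, the force, the opening and the grip force at its end, in the units of the state.
- get_obs(): the state, without advancing time (a new reading comes with each control period).
- camera(name): name is "side" or "top" or "wrist"; returns a dict with "frame" (384x512x3 uint8, red, green, blue), "z_map" (384x512 float32, m along the optical axis (not along the pixel's ray), 0 where there is no reading), "camera_matrix" (3x3 intrinsics, pixels), "T" (4x4, takes a point from camera to world coordinates); the wrist camera has in their place "T_tool_cam" (4x4, takes a point from camera to tool coordinates, whose origin is the TCP and whose axes are the flange's). Camera axes: x right, y up, looking along -z (the intrinsics and any distortion apply to the point x, -y, -z); pixel columns grow to the right and rows downward; lengths in m; the calibration is good to about 2 mm. A picture is of the moment at which its call begins: read the wrist's pose just before it.
- workorder.hand_in(): hands the job in; it is judged then, once.
The state is a dict: "time_s": time; "qpos": joint angles; "joint_vel": joint speeds; "tau": joint torques, N m; "ee_pos": TCP position; "eef_rot": TCP orientation; "force": force on the tool from outside, world axes, zero at the start; "moment": the same for the moment, N m; "grip_width": finger opening in m; "grip_force": force on a finger pad.
Only numpy, scipy, OpenCV 4.12 (cv2) and the standard library are available. Lean on these libraries where they do the work, as an engineer would, in place of code of your own. Each camera call takes 0.05 s, during which the arm holds its last target. There are 200 camera calls.

TASK

Take the burnisher off its rest and, holding it leaning like a pencil (25 to 50 degrees below level, ball end down), run its steel ball slowly and lightly along the whole gilt brow seam of the blue mask, from the end by the red stud to the end by the yellow stud, in one pass without lifting. Stay under 60 mm/s and under 12 N while the ball touches the mask, keep the fingers off the mask, and leave the other things alone. Then lay the burnisher back on its rest and let go.

Things in the scene. Friction and masses are not known exactly. Their poses are not given: they have to be found in the camera images.
- burnisher: Ball-ended burnisher, 182 mm, about 80 g, lying level on its rest. Origin on its axis at the middle of the red handle (70 mm along x, 12 mm wide along y, 14 mm high), its balance point, to be gripped from above. Ball end at -x, on a brass then thin steel shank (10, then 6 mm thick); a pale wooden tail (10 mm thick) reaches x = +85 mm.
- ball (a point): Centre of the burnisher's 8 mm steel ball, 95 mm from the burnisher's origin along its -x.
- rest: Fixed dark wooden rest, base 150 x 80 x 10 mm, origin under its centre. Two 90 degree V-notches, open upwards, 28 mm wide at the mouth, 10 mm thick, tops 55 mm above the table, stand at x = -55 and +55 mm. The tool lies in both along the rest's x, handle between them, its origin above the rest's centre at 45 mm above the table.
- mask: Blue half-mask (208 x 104 mm, two gilt-rimmed eyes, face 54 mm above the table) on a pale plate 140 x 240 x 10 mm, sprung over a fixed base 150 x 250 mm. Origin: centre of the plate's underside, 34 mm up; y from the red stud's side to the yellow's, x from nose to brow. Pushed down, plate and mask sink straight, up to 10 mm: from 1 N on, 2.5 mm per N.
- seam0 (a point): End of the brow seam by the red stud, point 1 of 5. The seam is a gilt channel about 140 mm long, bowed 20 mm towards the brow, 12 mm wide between cream rounded lips 5 mm high that guide the ball; ends open. The seam points are 33 to 36 mm apart, the seam straight between them, each 4 mm above the floor (58 mm above the table; sinks with the mask): where the ball's centre then lies.
- seam1 (a point): Point 2 of 5 along the seam, 4 mm above its floor, where the ball's centre lies when it rests there.
- seam2 (a point): Point 3 of 5 along the seam, 4 mm above its floor, where the ball's centre lies when it rests there.
- seam3 (a point): Point 4 of 5 along the seam, 4 mm above its floor, where the ball's centre lies when it rests there.
- seam4 (a point): Point 5 of 5 along the seam, 4 mm above its floor, where the ball's centre lies when it rests there. The end by the yellow stud.
- paint_jar: Bystander: jar with a gold label and black cap, 56 mm wide, 65 mm high, origin under its centre.
- glaze_can: Bystander: low pale can with a green band, 60 mm wide, 45 mm high, origin under its centre.
- brush_pot: Bystander: green pot, 72 mm wide and 90 mm high, with brushes reaching 176 mm, origin under its centre.

How it is judged:
By the outcome, as a careful person would: the job done as asked, in the order asked, and still so for the second after the job is handed in, with the robot touching nothing.
It also fails if it takes over 67 s, if anything falls off the work surface, if the arm or the gripper's body presses on something with over 40 N, if the wrist force passes 120 N, or if a joint passes its speed limit or range.

## Working session

There is one attempt and no reset: what is moved stays moved. The work goes in short steps, Python scripts to look and compute and a tool call to move; the robot and the scene stay as the last step left them, time stands still between calls to the robot, and variables do not carry over. Pictures are saved under pics/ and viewed, at most 13 in all, crops included, and the job is handed in when it is done.

Besides the shell and the picture viewer there is one more tool, called as a command line: name --argument value ..., lists and objects as JSON in quotes. play_rows: Moves the arm, as the interface text tells. Its arguments: {"type":"object","properties":{"motion":{"type":"array"},"grip_force":{"type":"number"}},"required":["motion"]}

```bash
ls; mkdir -p pics
python3 - <<'E'
from station import get_obs, camera
import cv2,numpy as np
print(get_obs())
for n in ["top","side"]:
    c=camera(n); np.savez(f"pics/{n}0.npz",**c); cv2.imwrite(f"pics/{n}0.png",c["frame"][:,:,::-1]); print(n,c["camera_matrix"],c["T"],[k for k in c])
E
```

```text
pics
{'time_s': 0.0, 'qpos': array([ 1.04642003e+00,  3.00469538e-01,  1.52158186e+00, -3.15827945e-05,
        1.32068757e+00, -6.65793611e-02]), 'joint_vel': array([ 8.41650302e-04, -5.51201144e-04,  2.72267109e-06, -6.17952416e-04,
       -1.84676540e-04, -9.50807576e-04]), 'tau': array([-1.37037121e-03, -5.31809485e+01, -3.52743173e+01,  7.07437587e-02,
        2.44183384e-02, -1.60542487e-05]), 'ee_pos': array([0.24296463, 0.49315865, 0.22388684]), 'eef_rot': array([-3.14044685e+00, -4.57409948e-05,  2.68380353e+00]), 'force': array([-0.32943997, -0.9846232 , -0.33277369]), 'moment': array([ 0.00502655,  0.0188075 , -0.03065929]), 'grip_force': 0.0, 'grip_width': 0.09442391113952141}
top [[364.08765726   0.         256.88293234]
 [  0.         364.08765726 193.61011344]
 [  0.           0.           1.        ]] [[-0.02760037  0.99732002 -0.06775685  0.49443663]
 [-0.99923588 -0.0294029  -0.02575124 -0.08749665]
 [-0.02767448  0.06699433  0.99736948  1.00726061]
 [ 0.          0.          0.          1.        ]] ['frame', 'z_map', 'camera_matrix', 'T']
side [[379.59766535   0.         250.80186438]
 [  0.         379.59766535 189.42781552]
 [  0.           0.           1.        ]] [[ 0.99765157  0.0394648  -0.0559811   0.49178163]
 [-0.06823947  0.64302045 -0.76280278 -0.82149642]
 [ 0.00589314  0.76483151  0.64420341  0.71597182]
 [ 0.          0.          0.          1.        ]] ['frame', 'z_map', 'camera_matrix', 'T']
```

Run:
```python
import cv2
for n in ["top","side"]:
    i=cv2.imread(f"pics/{n}0.png"); cv2.imwrite(f"pics/{n}0b.png",cv2.resize(i,(800,600),interpolation=cv2.INTER_CUBIC))
```

```text
(no output)
```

View pics/top0b.png

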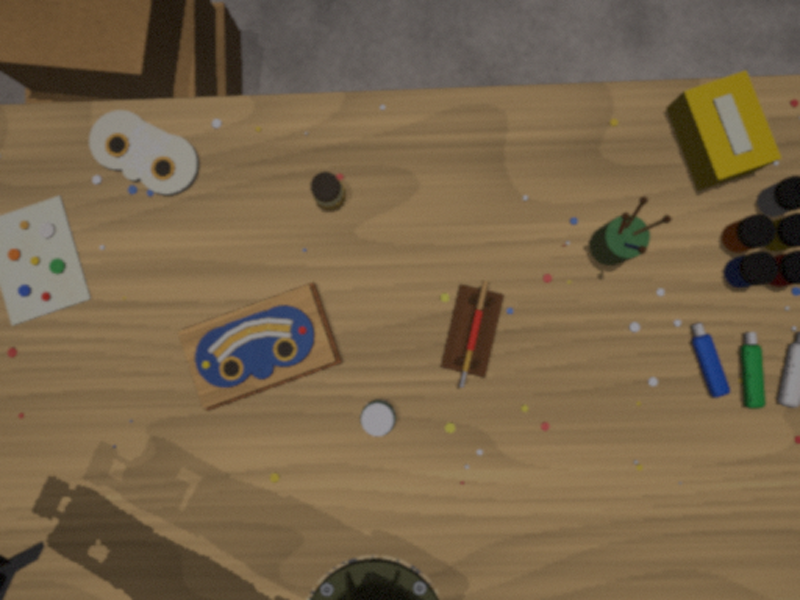

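View pics/side0b.png

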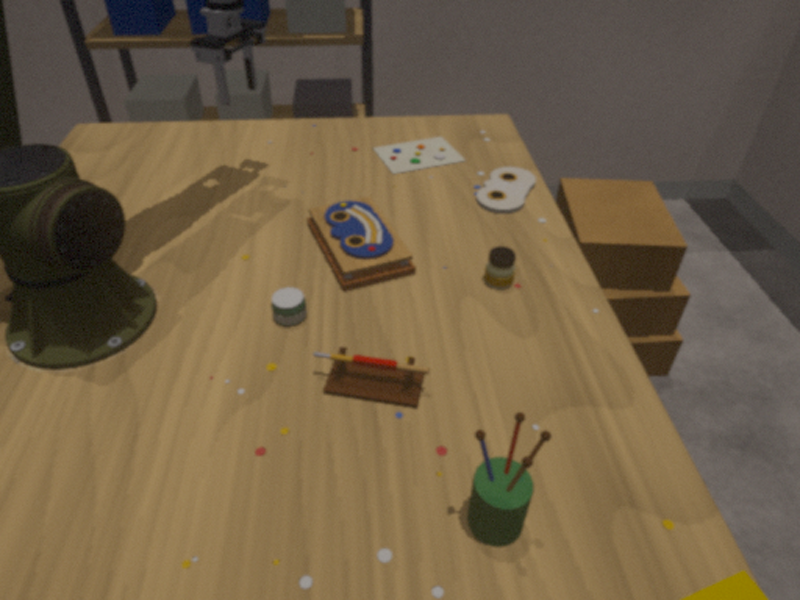

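The top view (800×600 scale) shows the mask at about (260,345), with the red stud at (303,330) and the yellow one at (207,365). The burnisher's handle is at (475,335) and its ball end at (462,385). The side view agrees. I'll get coarse positions now, then close-ups with the wrist camera.

```bash
cat > h.py <<'E'
import numpy as np,cv2
from scipy.spatial.transform import Rotation as Ro
def ray(c,T,uv):
    uv=np.atleast_2d(uv).astype(float); K=c["camera_matrix"]
    d=np.c_[(uv[:,0]-K[0,2])/K[0,0],-(uv[:,1]-K[1,2])/K[1,1],-np.ones(len(uv))]
    return T[:3,3],d@T[:3,:3].T
def onplane(c,T,uv,z):
    o,d=ray(c,T,uv); return o+d*((z-o[2])/d[:,2])[:,None]
def proj(c,T,P):
    p=(np.atleast_2d(P)-T[:3,3])@T[:3,:3]; K=c["camera_matrix"]
    return np.c_[K[0,0]*p[:,0]/-p[:,2]+K[0,2],-K[1,1]*p[:,1]/-p[:,2]+K[1,2]]
def Ttool(o):
    T=np.eye(4);T[:3,:3]=Ro.from_euler('xyz',o["eef_rot"]).as_matrix();T[:3,3]=o["ee_pos"];return T
def cloud(c,T,mask):
    v,u=np.nonzero(mask&(c["z_map"]>0)); o,d=ray(c,T,np.c_[u,v]); return o+d*c["z_map"][v,u][:,None]
E
python3 - <<'E'
from h import *
for n,s in [("top",1.5625),]:
    c=np.load(f"pics/{n}0.npz"); T=c["T"]
    for nm,uv,z in [("red",(303,330),.056),("yel",(207,365),.056),("handle",(475,335),.05),("ball",(462,385),.045),("tail",(486,283),.045),("jar",(327,183),.065),("can",(378,418),.045),("pot",(627,238),.09)]:
        print(nm,onplane(c,T,np.array(uv)/s,z).round(3))
    P=cloud(c,T,np.ones((384,512),bool)); print(P[:,2].min(),np.median(P[:,2]))
E
```

```text
red [[0.518 0.104 0.056]]
yel [[0.464 0.267 0.056]]
handle [[ 0.501 -0.185  0.05 ]]
ball [[ 0.418 -0.16   0.045]]
tail [[ 0.589 -0.207  0.045]]
jar [[0.765 0.057 0.065]]
can [[ 0.367 -0.018  0.045]]
pot [[ 0.65 -0.43  0.09]]
-0.7681520691609214 8.727765424876299e-05
```

play_rows --motion '[[[-0.73,-0.33,-0.15,0,0,0,1],[-0.73,-0.33,-0.15,0,0,0,1],[-0.73,-0.33,-0.15,0,0,0,1],[-0.73,-0.33,-0.15,0,0,0,1],[-0.73,-0.33,-0.15,0,0,0,1],[-0.73,-0.33,-0.15,0,0,0,1]]]'

```text
time_s: 0.7
ee_pos: [0.3709, 0.338, 0.2619]
eef_rot: [3.142, -0.0, 2.681]
force: [0.8, 0.8, -0.9]
grip_width: 0.0943
grip_force: 0.0
```

play_rows --motion '[[[-0.55,-0.33,-0.15,0,0,0,1],[-0.55,-0.33,-0.15,0,0,0,1],[-0.55,-0.33,-0.15,0,0,0,1],[-0.55,-0.33,-0.15,0,0,0,1],[-0.55,-0.33,-0.15,0,0,0,1],[-0.55,-0.33,-0.15,0,0,0,1],[-0.55,-0.33,-0.15,0,0,0,1],[-0.55,-0.33,-0.15,0,0,0,1]]]'

```text
time_s: 1.5
ee_pos: [0.4565, 0.2051, 0.2991]
eef_rot: [-3.141, -0.0, 2.686]
force: [0.1, -0.3, -0.4]
grip_width: 0.0941
grip_force: 0.0
```

```bash
cat > snap.py <<'E'
import sys; from station import get_obs,camera; from h import *
n=sys.argv[1]; o=get_obs(); c=camera("wrist"); T=Ttool(o)@c["T_tool_cam"]
np.savez(f"pics/{n}.npz",frame=c["frame"],z_map=c["z_map"],camera_matrix=c["camera_matrix"],T=T)
cv2.imwrite(f"pics/{n}.png",c["frame"][:,:,::-1]); print(o["time_s"],o["ee_pos"],o["eef_rot"],o["force"]);print(c["T_tool_cam"].round(3),T.round(3))
E
python3 snap.py w1
```

```text
1.5 [0.4565202  0.20510412 0.29911377] [-3.14127386e+00 -4.81807595e-04  2.68570253e+00] [ 0.12566181 -0.27636284 -0.40825551]
[[-0.001  0.959  0.282  0.083]
 [ 1.     0.001  0.001  0.   ]
 [ 0.001  0.282 -0.959 -0.16 ]
 [ 0.     0.     0.     1.   ]] [[ 0.441 -0.861 -0.253  0.382]
 [ 0.897  0.423  0.125  0.242]
 [-0.001 -0.282  0.959  0.459]
 [ 0.     0.     0.     1.   ]]
```

View pics/w1.png

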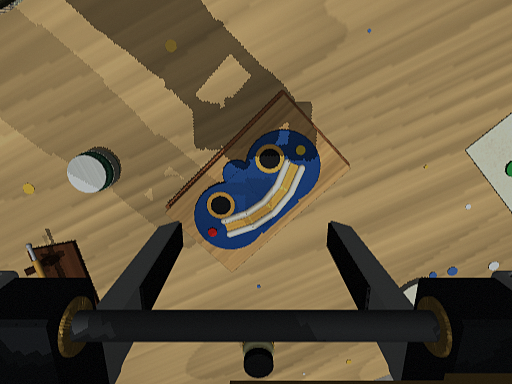

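The wrist view shows the mask clearly at about (258,188). The seam runs from the red stud at (213,232) to the yellow one at (301,150). I'll rectify it onto the face plane.

```bash
cat > rect.py <<'E'
from h import *
def rect(c,cen,yaw,z,w,h,s):
    # image col -> along yaw, row -> minus perpendicular
    u,v=np.meshgrid(np.arange(w),np.arange(h)); a=(u-w/2)*s; b=-(v-h/2)*s
    X=cen[0]+a*np.cos(yaw)-b*np.sin(yaw); Y=cen[1]+a*np.sin(yaw)+b*np.cos(yaw)
    P=proj(c,c["T"],np.c_[X.ravel(),Y.ravel(),np.full(X.size,z)]).astype(np.float32)
    return cv2.remap(c["frame"],P[:,0].reshape(h,w),P[:,1].reshape(h,w),cv2.INTER_LINEAR)
E
python3 - <<'E'
from rect import *
c=dict(np.load("pics/w1.npz")); f=c["frame"].astype(int);T=c["T"]
def cen(m,z,box):
    k=np.zeros_like(m);k[box[1]:box[3],box[0]:box[2]]=1;v,u=np.nonzero(m&k);print(len(u),u.mean(),v.mean());return onplane(c,T,(u.mean(),v.mean()),z)[0]
R,G,B=f[...,0],f[...,1],f[...,2]
red=cen((R>110)&(G<60),.056,(200,220,225,245)); print(red)
print(f[150,301],f[232,213],f[215,240])
yel=cen((R>100)&(G>70)&(B<60),.056,(292,140,312,158)); print(yel)
m=(red+yel)/2; d=yel-red; yaw=np.arctan2(d[1],d[0]); print(m,yaw,np.hypot(*d[:2]))
i=rect(c,m,yaw,.054,400,240,.0005); cv2.imwrite("pics/r1.png",cv2.resize(i,(800,480))[:,:,::-1])
P=cloud(c,T,(B>R+30)); P=P[(abs(P[:,0]-.48)<.12)&(abs(P[:,1]-.185)<.13)]; print(np.median(P[:,2]),np.percentile(P[:,2],[10,90]))
E
```

```text
55 212.05454545454546 232.27272727272728
[0.51827059 0.10572709 0.056     ]
[97 85 22] [131  20  19] [182 188 179]
27 300.1111111111111 149.59259259259258
[0.46418846 0.26953759 0.056     ]
[0.49122952 0.18763234 0.056     ] 1.8896796961280664 0.17250726369258615
0.053907834892762296 [0.05287346 0.05495943]
```

View pics/r1.png

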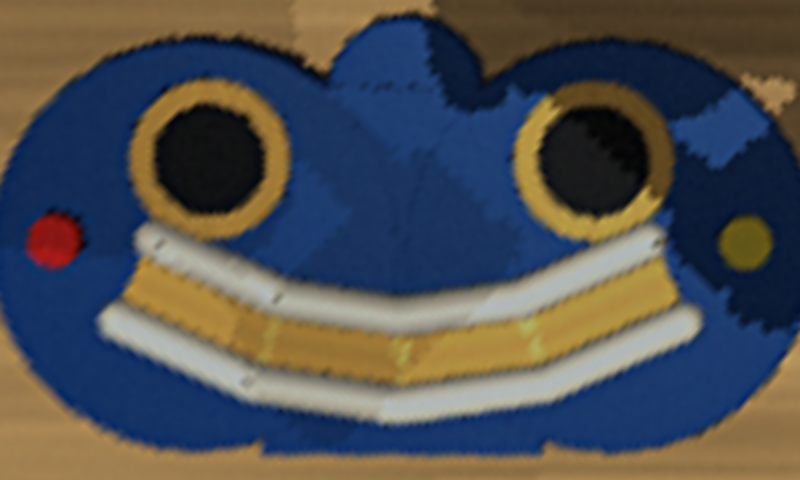

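The rectified view (0.25 mm/px) shows the gilt channel from (136,280) through (401,357) to (671,278), with a cream lip on each side. I'll fit the midline between the lips.

```bash
cat > seam.py <<'E'
from rect import *
from scipy.optimize import least_squares
def seam(c,m,yaw,z,dbg=None):
    s=.00025; i=rect(c,m,yaw,z,800,480,s).astype(int)
    cream=(i.min(2)>95)&(i.max(2)-i.min(2)<60)
    xs,ys=[],[]
    for u in range(150,655):
        v=np.nonzero(cream[200:440,u])[0]
        if len(v)<10: continue
        r=[g for g in np.split(v,np.nonzero(np.diff(v)>8)[0]+1) if len(g)>12]
        if len(r)==2: xs.append(u); ys.append(200+(r[0].mean()+r[1].mean())/2)
    xs,ys=np.array(xs),np.array(ys)
    kn=lambda x0:x0+np.array([-268,-136,0,136,268])
    f=lambda p:np.interp(xs,kn(p[5]),p[:5])-ys
    r=least_squares(f,[280,335,357,335,280,401],loss='soft_l1')
    k=kn(r.x[5]); a=(k-400)*s; b=-(r.x[:5]-240)*s
    P=np.c_[m[0]+a*np.cos(yaw)-b*np.sin(yaw),m[1]+a*np.sin(yaw)+b*np.cos(yaw)]
    return P,len(xs),np.abs(f(r.x)).mean()*s,r.x
E
python3 - <<'E'
from seam import *
c=dict(np.load("pics/w1.npz"))
for z in (.054,.057):
    P,n,e,x=seam(c,[.49123,.18763],1.88968,z); print(P.round(4),n,e,x.round(1),np.linalg.norm(np.diff(P,axis=0),axis=1).round(4))
E
```

```text
[[0.5216 0.1262]
 [0.5257 0.1623]
 [0.5206 0.1964]
 [0.5049 0.2271]
 [0.4805 0.2538]] 505 9.73340739200921e-05 [278.3 339.1 362.5 341.4 282.2 396.6] [0.0363 0.0345 0.0344 0.0362]
[[0.5205 0.1265]
 [0.5246 0.1626]
 [0.5196 0.1968]
 [0.5039 0.2274]
 [0.4794 0.2541]] 505 9.939558779813894e-05 [274.6 335.4 359.1 337.8 278.2 399.3] [0.0363 0.0345 0.0344 0.0362]
```

play_rows --motion '[[[-0.42,-0.65,0.2,0,0,0,1],[-0.42,-0.65,0.2,0,0,0,1],[-0.42,-0.65,0.2,0,0,0,1],[-0.42,-0.65,0.2,0,0,0,1],[-0.42,-0.65,0.2,0,0,0,1]]]'

```text
time_s: 2.05
ee_pos: [0.4792, 0.008, 0.2478]
eef_rot: [-3.14, -0.002, 2.679]
force: [-0.7, 1.4, 0.1]
grip_width: 0.0942
grip_force: 0.0
```

play_rows --motion '[[[-0.42,-0.65,0.2,0,0,-0.03,1],[-0.42,-0.65,0.2,0,0,-0.03,1],[-0.42,-0.65,0.2,0,0,-0.03,1],[-0.42,-0.65,0.2,0,0,-0.03,1],[-0.42,-0.65,0.2,0,0,-0.03,1],[-0.42,-0.65,0.2,0,0,-0.03,1],[-0.42,-0.65,0.2,0,0,-0.03,1]]]'

```text
time_s: 2.75
ee_pos: [0.5022, -0.179, 0.1999]
eef_rot: [3.141, 0.0, 2.873]
force: [-0.1, 0.2, -0.2]
grip_width: 0.0938
grip_force: 0.0
```

```bash
python3 snap.py w2
```

```text
2.75 [ 0.50223193 -0.17895898  0.19985097] [3.14135257e+00 3.54349801e-04 2.87346462e+00] [-0.08050813  0.16432521 -0.16405006]
[[-0.001  0.959  0.282  0.083]
 [ 1.     0.001  0.001  0.001]
 [ 0.001  0.282 -0.959 -0.16 ]
 [ 0.     0.     0.     1.   ]] [[ 0.266 -0.925 -0.272  0.422]
 [ 0.964  0.255  0.076 -0.156]
 [-0.    -0.283  0.959  0.36 ]
 [ 0.     0.     0.     1.   ]]
```

View pics/w2.png

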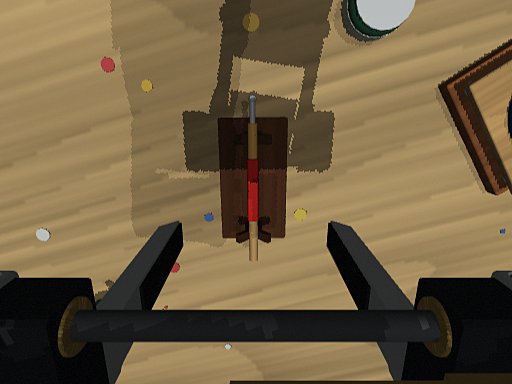

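The burnisher runs from its ball at (252,98) to its tail at (254,258), with the red handle at rows 158–222. Measuring it now.

Run:
```python
from h import *
c=dict(np.load("pics/w2.npz")); f=c["frame"].astype(int);T=c["T"];R,G,B=f[...,0],f[...,1],f[...,2]
m=(R>70)&(G<R*.35)&(B<R*.4); k=np.zeros_like(m);k[140:240,235:270]=1;m&=k
v,u=np.nonzero(m);print(len(u),u.min(),u.max(),v.min(),v.max())
P=onplane(c,T,np.c_[u,v],.050); ce=P.mean(0);
rows=np.arange(v.min()+3,v.max()-2); ax=onplane(c,T,np.array([[u[v==r].mean(),r] for r in rows]),.050)
d=np.linalg.svd(ax-ax.mean(0))[2][0];d*=-np.sign(d[0]);t=(P-ce)@d
print("cen",ce,"mid",ce+d*(t.max()+t.min())/2,"len",np.ptp(t),"yaw",np.arctan2(d[1],d[0]))
Tt=np.array([.50223193,-.17895898])
print("ball",onplane(c,T,(252,98),.045),"tail",onplane(c,T,(254,260),.045))
Q=cloud(c,T,m);print("z top",np.percentile(Q[:,2],[5,50,95]),Q.mean(0))
for r in range(90,108,2): print(r,f[r,246:260].sum(1)//3)
```

```text
589 248 257 160 220
cen [ 0.5099623 -0.183155   0.05     ] mid [ 0.5101899  -0.18321647  0.05      ] len 0.06726500164425783 yaw 2.8777850591086027
ball [[ 0.41805986 -0.15806469  0.045     ]] tail [[ 0.59349123 -0.20449059  0.045     ]]
z top [0.0506247  0.05179336 0.05298906] [ 0.5095095  -0.18301602  0.05178502]
90 [135 133 136 136 141 141 143 108 108 140 139 136 133 134]
92 [116 113 113 116  59  63  64  63  63 119  52 140 136 130]
94 [ 68  66  68  66  54  63  64  56  58  66  66  63  56 108]
96 [ 67  67  62  50 125 141 143 132 117  58  63  66  64  63]
98 [ 66  68  48  62 123  80  91  75  68  91  49  65  63  64]
100 [66 67 57 52 64 71 70 72 66 51 58 64 61 62]
102 [42 44 57 45 74 78 93 78 58 52 67 64 64 66]
104 [44 44 53 49 67 82 98 76 65 55 72 70 72 74]
106 [46 45 66 49 70 80 98 77 65 63 77 75 76 75]
```

play_rows --motion '[[[-0.035,-0.007,0.2,0,0,-0.001,1],[-0.035,-0.007,0.36,0,0,-0.001,1],[-0.035,-0.007,0.48,0,0,-0.001,1],[-0.035,-0.007,0.56,0,0,-0.001,1],[-0.035,-0.007,0.61,0,0,-0.001,1],[-0.035,-0.007,0.62,0,0,-0.001,1],[-0.035,-0.007,0.62,0,0,-0.001,1]]]'

```text
time_s: 3.5
ee_pos: [0.5104, -0.184, 0.0452]
eef_rot: [-3.141, 0.001, 2.879]
force: [0.1, 0.3, 0.1]
grip_width: 0.0939
grip_force: 0.0
```

play_rows --motion '[[[0,0,0,0,0,0,-1],[0,0,0,0,0,0,-1],[0,0,0,0,0,0,-1],[0,0,0,0,0,0,-1],[0,0,0,0,0,0,-1],[0,0,0,0,0,0,-1],[0,0,0,0,0,0,-1],[0,0,0,0,0,0,-1],[0,0,0,0,0,0,-1],[0,0,0,0,0,0,-1]]]' --grip_force 45

```text
time_s: 4.5
ee_pos: [0.5099, -0.1845, 0.0444]
eef_rot: [-3.142, -0.0, 2.879]
force: [-0.8, 1.1, 0.1]
grip_width: 0.0175
grip_force: 0.0
```

play_rows --motion '[[[0,0,0,0,0,0,-1],[0,0,0,0,0,0,-1],[0,0,0,0,0,0,-1],[0,0,0,0,0,0,-1],[0,0,0,0,0,0,-1]]]'

```text
time_s: 5.0
ee_pos: [0.5102, -0.1835, 0.0446]
eef_rot: [3.14, -0.0, 2.879]
force: [1.6, 7.7, 2.5]
grip_width: 0.0113
grip_force: 45.0
```

```bash
python3 -c "
from station import get_obs;print(get_obs())"
```

```text
{'time_s': 5.0, 'qpos': array([-4.13532192e-01,  5.01083527e-01,  1.70075154e+00,  1.62436359e-03,
        9.39968640e-01, -1.72234888e+00]), 'joint_vel': array([-0.00085339,  0.00074649, -0.00044262,  0.00109304,  0.00061496,
       -0.00107732]), 'tau': array([-4.11080047e+00, -5.60549927e+01, -2.81609148e+01, -1.57588072e+00,
       -3.35381655e-01, -2.30411987e-02]), 'ee_pos': array([ 0.51015585, -0.18354575,  0.04457415]), 'eef_rot': array([ 3.14026419e+00, -1.12478907e-05,  2.87865481e+00]), 'force': array([1.64346709, 7.73468691, 2.45157186]), 'moment': array([ 1.37332819, -0.36010689, -0.00874195]), 'grip_force': 45.001439452171326, 'grip_width': 0.011299207447397165}
```

play_rows --motion '[[[0,0,-0.04,0,0,0,-1],[0,0,-0.12,0,0,0,-1],[0,0,-0.25,0,0,0,-1],[0,0,-0.4,0,0,0,-1],[0,0,-0.55,0,0,0,-1],[0,0,-0.64,0,0,0,-1],[0,0,-0.64,0,0,0,-1]]]'

```text
time_s: 5.7
ee_pos: [0.5108, -0.185, 0.2081]
eef_rot: [-3.14, 0.006, 2.879]
force: [-0.6, -0.9, -0.8]
grip_width: 0.0117
grip_force: 45.0
```

```bash
cat > plan.py <<'E'
from station import get_obs; from h import *
def Rt(phi,th): return (Ro.from_euler('z',phi)*Ro.from_euler('x',np.pi)*Ro.from_euler('y',-th)).as_matrix()
def delta(p,R,o=None):
    T=Ttool(o or get_obs()); s=T[:3,:3].T@(np.array(p)-T[:3,3])/.25
    r=Ro.from_matrix(T[:3,:3].T@R).as_rotvec()/(2*np.pi); return np.r_[s,r].round(4)
E
python3 - <<'E'
from plan import *
o=get_obs();print(o["ee_pos"],o["eef_rot"],o["force"],o["grip_width"],o["moment"])
R=Rt(2.45,np.radians(40)); print(delta(np.array([.5205,.1265,.098])-.095*R[:,0],R))
E
python3 snap.py w3
```

```text
[ 0.51083542 -0.18499413  0.20814036] [-3.14048636  0.00582165  2.87854774] [-0.60016775 -0.88004034 -0.830041  ] 0.011670644258580038 [ 0.01434416 -0.03218123  0.00773272]
[ 0.023   1.0924  0.195   0.0238 -0.1084  0.0654]
5.7 [ 0.51083542 -0.18499413  0.20814036] [-3.14048636  0.00582165  2.87854774] [-0.60016775 -0.88004034 -0.830041  ]
[[-0.001  0.959  0.282  0.083]
 [ 1.     0.001  0.001  0.001]
 [ 0.001  0.282 -0.959 -0.16 ]
 [ 0.     0.     0.     1.   ]] [[ 0.261 -0.925 -0.277  0.43 ]
 [ 0.965  0.25   0.077 -0.162]
 [-0.002 -0.288  0.958  0.368]
 [ 0.     0.     0.     1.   ]]
```

play_rows --motion '[[[0.012,0.55,0.1,0.012,-0.054,0.033,-1],[0.012,0.55,0.1,0.012,-0.054,0.033,-1],[0.012,0.55,0.1,0.012,-0.054,0.033,-1],[0.012,0.55,0.1,0.012,-0.054,0.033,-1],[0.012,0.55,0.1,0.012,-0.054,0.033,-1],[0.012,0.55,0.1,0.012,-0.054,0.033,-1],[0.012,0.55,0.1,0.012,-0.054,0.033,-1]]]'

```text
time_s: 6.45
ee_pos: [0.5428, -0.0523, 0.1793]
eef_rot: [-3.1, 0.344, 2.675]
force: [0.0, 0.0, -0.7]
grip_width: 0.0114
grip_force: 45.0
```

Run:
```python
from plan import *
o=get_obs();print(o["ee_pos"],o["eef_rot"],o["force"],o["grip_width"],o["moment"],o["qpos"])
R=Rt(2.45,np.radians(40)); print(delta(np.array([.5205,.1265,.098])-.095*R[:,0],R))
```

```text
[ 0.54277332 -0.05226052  0.17929952] [-3.10014523  0.343709    2.67513459] [ 0.00687914  0.00758382 -0.72008869] 0.01136130270569731 [ 0.14290996  0.20900611 -0.00041277] [-0.0879208   0.18878988  1.80719724 -0.21837485  0.85119501 -1.06515512]
[ 0.1378  0.5347  0.0145  0.0114 -0.0555  0.0324]
```

play_rows --motion '[[[0.138,0.535,0.014,0.0114,-0.0555,0.0324,-1],[0.138,0.535,0.014,0.0114,-0.0555,0.0324,-1],[0.138,0.535,0.014,0.0114,-0.0555,0.0324,-1],[0.138,0.535,0.014,0.0114,-0.0555,0.0324,-1],[0.138,0.535,0.014,0.0114,-0.0555,0.0324,-1],[0.138,0.535,0.014,0.0114,-0.0555,0.0324,-1],[0.138,0.535,0.014,0.0114,-0.0555,0.0324,-1],[0.138,0.535,0.014,0.0114,-0.0555,0.0324,-1]]]'

```text
time_s: 7.25
ee_pos: [0.5766, 0.0802, 0.1596]
eef_rot: [3.142, 0.698, 2.45]
force: [-0.2, -0.9, -0.5]
grip_width: 0.0121
grip_force: 45.0
```

```bash
python3 - <<'E'
from plan import *
o=get_obs();print(o["ee_pos"],o["eef_rot"],o["force"],o["grip_width"],o["moment"],o["qpos"])
R=Rt(2.45,np.radians(40)); print(delta(np.array([.5205,.1265,.098])-.095*R[:,0],R))
E
python3 snap.py w4
```

```text
[0.57656679 0.08015982 0.15956935] [3.14152543 0.69834671 2.44981378] [-0.24145312 -0.92261735 -0.46127034] 0.012073891645705442 [0.19366533 0.36849762 0.02076533] [ 0.31028659  0.30986687  1.82244228 -0.86262294  0.79404139 -0.00953519]
[ 0.0012 -0.0003  0.0016 -0.      0.     -0.    ]
7.25 [0.57656679 0.08015982 0.15956935] [3.14152543 0.69834671 2.44981378] [-0.24145312 -0.92261735 -0.46127034]
[[-0.001  0.959  0.283  0.083]
 [ 1.     0.     0.001  0.   ]
 [ 0.001  0.283 -0.959 -0.161]
 [ 0.     0.     0.     1.   ]] [[ 0.639 -0.426 -0.641  0.448]
 [ 0.769  0.353  0.532  0.187]
 [-0.    -0.833  0.553  0.229]
 [ 0.     0.     0.     1.   ]]
```

View pics/w4.png

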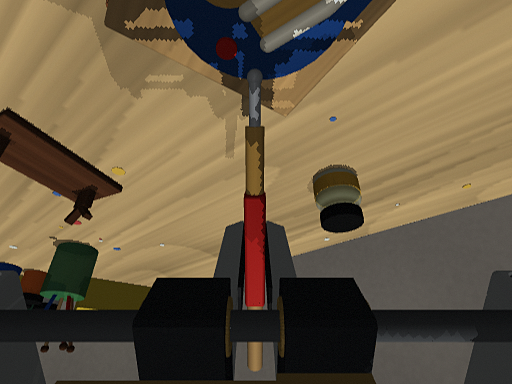

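The wrist view shows the ball near (255,75), just short of the red end of the seam at (260,30). Next I'll compare it with the predicted ball pixel and depth.

Run:
```python
from plan import *
from station import camera
c=dict(np.load("pics/w4.npz"));T=c["T"]; o=get_obs(); Tt=Ttool(o)
for L,z in [(.095,0),(.095,.005),(.095,-.005),(.091,0),(.099,0)]:
    P=Tt[:3,:3]@[L,0,z]+Tt[:3,3]; print(L,z,proj(c,T,P).round(1),P.round(4))
f=c["frame"].astype(int); z=c["z_map"]
for r in range(62,92,2): print(r,(z[r,244:266]*1000).astype(int))
t=camera("top");s=camera("side")
B=Tt[:3,:3]@[.095,0,0]+Tt[:3,3]
out=[]
for n,k in (("top",t),("side",s)):
    p=proj(k,k["T"],B)[0];print(n,p); np.savez(f"pics/{n}4.npz",**k)
    x,y=p.astype(int); cr=k["frame"][max(0,y-30):y+30,x-40:x+40,::-1]; out.append(cv2.resize(cr,(400,300),interpolation=cv2.INTER_CUBIC))
W=c["frame"][40:130,195:315,::-1]; out.append(cv2.resize(W,(400,300),interpolation=cv2.INTER_CUBIC))
cv2.imwrite("pics/c4.png",np.hstack(out[:2])); cv2.imwrite("pics/c4.png",np.vstack([np.hstack(out[:2]),np.hstack([out[2],out[2]*0])]))
```

```text
0.095 0 [[254.8  77.6]] [0.5206 0.1266 0.0986]
0.095 0.005 [[254.8  78.4]] [0.5231 0.1245 0.0948]
0.095 -0.005 [[254.8  76.8]] [0.5181 0.1286 0.1025]
0.091 0 [[254.8  86. ]] [0.523  0.1246 0.1012]
0.099 0 [[254.8  69.1]] [0.5182 0.1285 0.0961]
62 [193 191 193 193 192 192 193 192 192 192 192 193 191 192 193 193 192 192
 192 191 194 192]
64 [193 194 193 193 194 194 194 193 194 193 194 193 194 194 194 193 194 193
 193 193 194 193]
66 [195 197 194 194 195 194 195 195 195 195 194 196 195 195 195 195 194 194
 194 195 194 196]
68 [195 195 195 195 196 195 196 195 195 196 196 195 196 195 196 196 196 197
 196 195 195 197]
70 [197 196 196 197 198 198 197 146 146 146 147 146 146 147 147 197 197 197
 197 198 197 197]
72 [198 198 200 199 197 148 147 146 146 145 146 145 147 145 146 148 146 198
 198 198   0 197]
74 [200 199 200 148 147 146 145 145 146 145 145 144 146 144 146 146 146 147
 199 199 199 200]
76 [202 200 200 147 147 146 147 147 145 145 145 146 146 145 145 145 147 148
 148 203 200 201]
78 [203 203 203 147 147 147 147 146 146 145 147 146 146 146 146 146 146 148
 149 201 202 203]
80 [215 215 215 149 148 147 147 147 146 146 146 147 146 146 146 148 148 148
 215 216 216 215]
82 [218 217 216 215 149 148 149 148 146 147 148 146 147 148 148 149 149 217
 216 218 217 216]
84 [218 218 218 217 217 149 148 148 148 148 147 148 148 149 148 149 149 218
 218 216 218 219]
86 [219 219 219 219 220 149 148 148 148 148 147 148 148 149 147 149 148 219
 218 220 220 219]
88 [219 219 220 221 220 149 149 149 148 147 147 149 147 148 149 150 150 220
 221 220 221 220]
90 [223 223 223 222 221 151 148 150 148 148 148 148 148 148 149 149 149 222
 222 223 222 222]
top [181.36655235 209.97936883]
side [237.41678179 142.55800012]
```

View pics/c4.png

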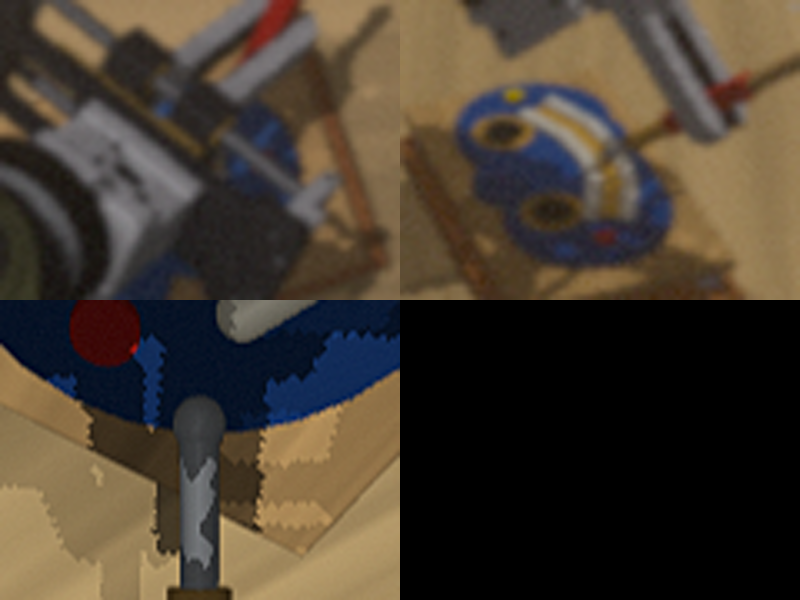

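Run:
```python
from plan import *
R=Rt(2.45,np.radians(40)); print(delta(np.array([.5203,.1245,.066])-.095*R[:,0],R))
```

```text
[ 8.000e-02 -7.800e-03  1.035e-01  1.000e-04  1.000e-04 -1.000e-04]
```

play_rows --motion '[[[0.03,-0.003,0.04,0,0,0,-1],[0.06,-0.006,0.08,0,0,0,-1],[0.075,-0.008,0.097,0,0,0,-1],[0.08,-0.008,0.1035,0,0,0,-1],[0.08,-0.008,0.1035,0,0,0,-1],[0.08,-0.008,0.1035,0,0,0,-1]]]'

```text
time_s: 8.0
ee_pos: [0.5763, 0.0793, 0.127]
eef_rot: [3.14, 0.699, 2.45]
force: [0.2, -0.1, 0.0]
grip_width: 0.0116
grip_force: 45.0
```

```bash
python3 snap.py w5
python3 - <<'E'
from plan import *
c=dict(np.load("pics/w5.npz"));o=get_obs();Tt=Ttool(o);T=c["T"]
print("ball",Tt[:3,:3]@[.095,0,0]+Tt[:3,3],proj(c,T,Tt[:3,:3]@[.095,0,0]+Tt[:3,3]))
S=np.array([[.5205,.1265],[.5246,.1626],[.5196,.1968],[.5039,.2274],[.4794,.2541]])
im=c["frame"][:,:,::-1].copy(); im=cv2.resize(im[0:130,170:340],None,fx=4.6,fy=4.6,interpolation=cv2.INTER_CUBIC)
for p in S:
  q=(proj(c,T,[*p,.054])[0]); print(q)
  q=((q-[170,0])*4.6).astype(int); cv2.circle(im,tuple(map(int,q)),4,(0,0,255),-1)
cv2.imwrite("pics/c5.png",im)
E
```

```text
8.0 [0.5763272  0.07929963 0.12702026] [3.14011506 0.69927207 2.45035677] [ 0.22163173 -0.05126709  0.01343634]
[[-0.001  0.959  0.283  0.083]
 [ 1.     0.     0.001  0.   ]
 [ 0.001  0.283 -0.959 -0.161]
 [ 0.     0.     0.     1.   ]] [[ 0.638 -0.425 -0.642  0.447]
 [ 0.77   0.353  0.531  0.186]
 [ 0.001 -0.834  0.552  0.196]
 [ 0.     0.     0.     1.   ]]
ball [0.52028001 0.12566507 0.06592404] [[254.66714254  77.35066073]]
[256.14510993  62.44128608]
[321.43403521  23.92300303]
[391.8759714  -41.66026371]
[ 474.77550202 -163.9473407 ]
[ 603.14278286 -427.00239163]
```

View pics/c5.png

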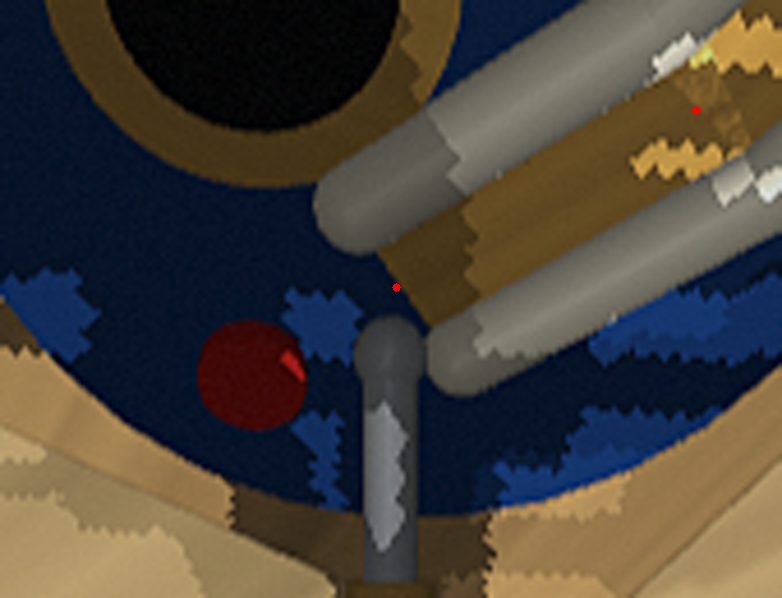

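The predicted seam start, the red dot at (396,287), sits about 1 mm before the visible gold end. It is centred once lip occlusion is allowed for. The ball is at (390,345). Now the descent.

Run:
```python
from plan import *
R=Rt(2.45,np.radians(40)); o=get_obs()
for z in (.060,.057,.0545): print(delta(np.array([.5205,.1263,z])-.095*R[:,0],R,o))
```

```text
[0.016  0.0024 0.018  0.0003 0.0002 0.    ]
[0.0237 0.0024 0.0272 0.0003 0.0002 0.    ]
[0.0301 0.0024 0.0348 0.0003 0.0002 0.    ]
```

play_rows --motion '[[[0.005,0.001,0.006,0,0,0,-1],[0.01,0.002,0.012,0,0,0,-1],[0.016,0.002,0.018,0,0,0,-1],[0.019,0.002,0.022,0,0,0,-1],[0.022,0.002,0.025,0,0,0,-1],[0.025,0.002,0.029,0,0,0,-1],[0.028,0.002,0.032,0,0,0,-1],[0.03,0.002,0.035,0,0,0,-1],[0.03,0.002,0.035,0,0,0,-1]]]'

```text
time_s: 8.95
ee_pos: [0.5765, 0.0797, 0.1152]
eef_rot: [3.141, 0.699, 2.451]
force: [0.6, -1.4, 1.4]
grip_width: 0.0113
grip_force: 45.0
```

```bash
python3 - <<'E'
from plan import *
from station import camera
o=get_obs();T=Ttool(o);print(o["ee_pos"],o["eef_rot"],o["force"],o["moment"],"ball",T[:3,:3]@[.095,0,0]+T[:3,3])
E
python3 snap.py w6
python3 - <<'E'
from h import *
c=dict(np.load("pics/w6.npz"));f=c["frame"].astype(int)
P=cloud(c,c["T"],(f[...,2]>f[...,0]+15)&(np.arange(384)[:,None]<120)); print(np.percentile(P[:,2],[10,50,90]))
c=dict(np.load("pics/w5.npz"));f=c["frame"].astype(int)
P=cloud(c,c["T"],(f[...,2]>f[...,0]+15)&(np.arange(384)[:,None]<120)); print(np.percentile(P[:,2],[10,50,90]))
z=c=dict(np.load("pics/w6.npz"))["z_map"]; print((z[70:90:2,248:262]*1000).astype(int))
E
```

```text
[0.57645788 0.07965437 0.115163  ] [3.14062633 0.69910382 2.45063159] [ 0.60159915 -1.43729521  1.43913044] [ 0.07184206  0.13794495 -0.03135278] ball [0.52042137 0.12599393 0.05402746]
8.95 [0.57645788 0.07965437 0.115163  ] [3.14062633 0.69910382 2.45063159] [ 0.60159915 -1.43729521  1.43913044]
[[-0.001  0.959  0.283  0.083]
 [ 1.     0.     0.001  0.   ]
 [ 0.001  0.283 -0.959 -0.161]
 [ 0.     0.     0.     1.   ]] [[ 0.638 -0.425 -0.642  0.447]
 [ 0.77   0.352  0.531  0.186]
 [ 0.    -0.834  0.552  0.185]
 [ 0.     0.     0.     1.   ]]
[0.05074219 0.05149565 0.05226448]
[0.05321635 0.05399483 0.05474281]
[[149 151 146 146 146 147 146 145 146 146 147 150 150 149]
 [147 146 146 146 146 145 145 145 147 146 146 146 148 150]
 [147 146 146 145 145 145 145 144 145 145 146 146 147 147]
 [147 145 146 145 145 146 145 146 145 145 146 146 146 146]
 [147 146 147 145 145 144 146 145 145 145 146 146 147 146]
 [148 147 147 146 145 146 146 145 146 146 146 147 148 146]
 [148 148 148 147 147 146 147 145 146 147 147 148 148 156]
 [156 148 148 148 147 147 148 148 147 147 147 148 148 156]
 [159 149 149 148 148 148 147 147 147 148 148 148 148 159]
 [158 149 148 148 147 147 147 148 149 148 148 148 150 158]]
```

Contact looks good: the plate has sunk 2.5 mm, about 2 N, and the ball really rides about 1.5 mm above its kinematic height. Now I'll plan the stroke rows.

Run:
```python
from plan import *
o=get_obs();T=Ttool(o);R=T[:3,:3]; b=(R@[.095,0,-.0018]+T[:3,3])[:2]; print(b)
S=np.array([[.5205,.1265],[.5246,.1626],[.5196,.1968],[.5039,.2274],[.4794,.2541]])
d=(S[4]-S[3])/np.linalg.norm(S[4]-S[3]); W=np.vstack([b,S[1:4],S[4]+d*.0015])
s=np.r_[0,np.cumsum(np.linalg.norm(np.diff(W,axis=0),axis=1))]; L=s[-1]
st=np.r_[.001,.0025,np.arange(.0055,L-.004,.0031),L-.0015,L,L]; print(L,len(st))
Q=np.c_[np.interp(st,s,W[:,0]),np.interp(st,s,W[:,1])]-b
Q=np.c_[Q,np.zeros(len(Q))]@R/.25
base=np.zeros(3)
for i in range(0,len(Q),10):
    r=(Q[i:i+10]-base).round(3); base=base+r[-1]; print(r.tolist())
```

```text
[0.5195047  0.12674814]
0.14290554782709047 49
[[0.002, 0.003, -0.001], [0.004, 0.009, -0.003], [0.009, 0.019, -0.007], [0.014, 0.029, -0.012], [0.019, 0.04, -0.016], [0.024, 0.05, -0.02], [0.029, 0.061, -0.024], [0.034, 0.072, -0.028], [0.039, 0.082, -0.032], [0.044, 0.093, -0.036]]
[[0.004, 0.01, -0.005], [0.009, 0.021, -0.009], [0.015, 0.031, -0.013], [0.022, 0.04, -0.019], [0.029, 0.048, -0.025], [0.036, 0.056, -0.031], [0.043, 0.065, -0.037], [0.05, 0.073, -0.043], [0.057, 0.081, -0.049], [0.064, 0.09, -0.055]]
[[0.007, 0.008, -0.005], [0.014, 0.016, -0.011], [0.021, 0.025, -0.017], [0.028, 0.033, -0.023], [0.037, 0.038, -0.03], [0.045, 0.043, -0.038], [0.054, 0.048, -0.045], [0.063, 0.053, -0.052], [0.072, 0.058, -0.06], [0.08, 0.062, -0.067]]
[[0.009, 0.005, -0.007], [0.018, 0.01, -0.015], [0.026, 0.015, -0.022], [0.035, 0.02, -0.029], [0.044, 0.025, -0.037], [0.053, 0.027, -0.045], [0.063, 0.029, -0.052], [0.072, 0.031, -0.06], [0.081, 0.032, -0.068], [0.091, 0.034, -0.076]]
[[0.009, 0.002, -0.008], [0.019, 0.003, -0.016], [0.028, 0.005, -0.024], [0.037, 0.007, -0.032], [0.047, 0.008, -0.04], [0.056, 0.01, -0.048], [0.064, 0.012, -0.054], [0.069, 0.012, -0.058], [0.069, 0.012, -0.058]]
```

play_rows --motion '[[[0.002,0.003,-0.001,0,0,0,-1],[0.004,0.009,-0.003,0,0,0,-1],[0.009,0.019,-0.007,0,0,0,-1],[0.014,0.029,-0.012,0,0,0,-1],[0.019,0.04,-0.016,0,0,0,-1],[0.024,0.05,-0.02,0,0,0,-1],[0.029,0.061,-0.024,0,0,0,-1],[0.034,0.072,-0.028,0,0,0,-1],[0.039,0.082,-0.032,0,0,0,-1],[0.044,0.093,-0.036,0,0,0,-1]]]'

```text
time_s: 10.0
ee_pos: [0.5802, 0.1069, 0.1149]
eef_rot: [3.141, 0.699, 2.451]
force: [-0.7, -1.3, 1.1]
grip_width: 0.0114
grip_force: 45.0
```

```bash
cat > chk.py <<'E'
import sys; from plan import *
from station import camera
o=get_obs();T=Ttool(o);c=camera("wrist");Tc=T@c["T_tool_cam"]
b=T[:3,:3]@[.095,0,-.0018]+T[:3,3];print(o["time_s"],"F",o["force"].round(2),"rot",o["eef_rot"].round(3),"ball",b.round(4),"q4",o["qpos"].round(2))
S=np.array([[.5205,.1265],[.5246,.1626],[.5196,.1968],[.5039,.2274],[.4794,.2541]])
D=[];
for a,e in zip(S[:-1],S[1:]):
    d=(e-a)/np.linalg.norm(e-a); t=np.clip((b[:2]-a)@d,0,np.linalg.norm(e-a)); D.append(np.linalg.norm(b[:2]-a-d*t))
print("off seam mm",min(D)*1e3)
f=c["frame"].astype(int); m=(f[...,2]>f[...,0]+15)&(f[...,2]>f[...,1]+10)&(np.arange(384)[:,None]<120)
P=cloud(c,Tc,m); P=P[(P[:,2]>.04)&(P[:,2]<.06)]; print("face z",np.median(P[:,2]),len(P))
cv2.imwrite(f"pics/{sys.argv[1]}.png",cv2.resize(c["frame"][0:130,170:340,::-1],None,fx=4.6,fy=4.6,interpolation=cv2.INTER_CUBIC))
E
python3 chk.py s1
```

```text
10.0 F [-0.66 -1.32  1.1 ] rot [3.141 0.699 2.451] ball [0.5233 0.154  0.0552] q4 [ 0.36  0.41  1.81 -0.93  0.77  0.12]
off seam mm 0.3153607627147689
face z 0.051318231744350296 11159
```

View pics/s1.png

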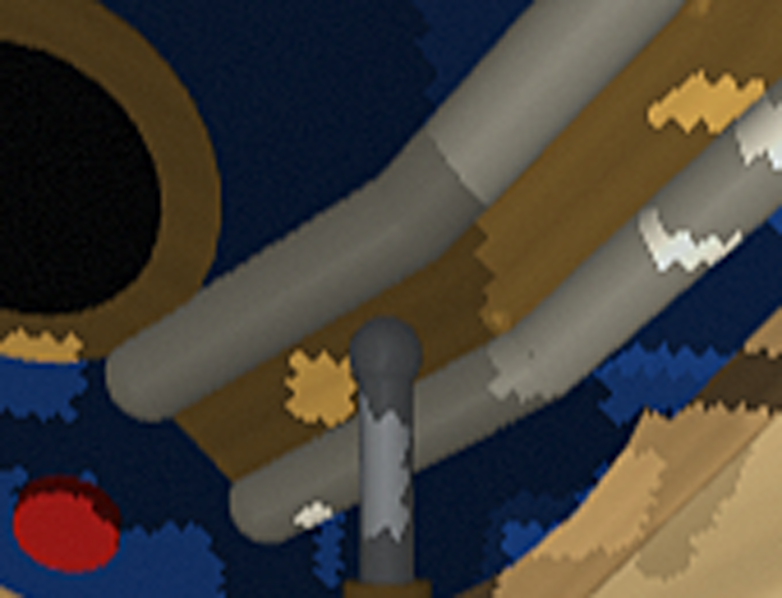

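The ball at (386,345) rides in the gilt channel between the lips. The plate has sunk 2.7 mm and forces are small, so I'll continue.

play_rows --motion '[[[0.004,0.01,-0.005,0,0,0,-1],[0.009,0.021,-0.009,0,0,0,-1],[0.015,0.031,-0.013,0,0,0,-1],[0.022,0.04,-0.019,0,0,0,-1],[0.029,0.048,-0.025,0,0,0,-1],[0.036,0.056,-0.031,0,0,0,-1],[0.043,0.065,-0.037,0,0,0,-1],[0.05,0.073,-0.043,0,0,0,-1],[0.057,0.081,-0.049,0,0,0,-1],[0.064,0.09,-0.055,0,0,0,-1]]]'

```text
time_s: 11.05
ee_pos: [0.5782, 0.1377, 0.1152]
eef_rot: [3.141, 0.699, 2.451]
force: [0.7, -0.4, 1.9]
grip_width: 0.0116
grip_force: 45.0
```

```bash
python3 chk.py s2
```

```text
11.05 F [ 0.7  -0.44  1.92] rot [3.141 0.699 2.451] ball [0.5213 0.1848 0.0555] q4 [ 0.42  0.43  1.78 -0.91  0.81  0.15]
off seam mm 0.07796768372669198
face z 0.05144981166149368 14247
```

play_rows --motion '[[[0.007,0.008,-0.005,0,0,0,-1],[0.014,0.016,-0.011,0,0,0,-1],[0.021,0.025,-0.017,0,0,0,-1],[0.028,0.033,-0.023,0,0,0,-1],[0.037,0.038,-0.03,0,0,0,-1],[0.045,0.043,-0.038,0,0,0,-1],[0.054,0.048,-0.045,0,0,0,-1],[0.063,0.053,-0.052,0,0,0,-1],[0.072,0.058,-0.06,0,0,0,-1],[0.08,0.062,-0.067,0,0,0,-1]]]'

```text
time_s: 12.1
ee_pos: [0.5679, 0.1663, 0.1152]
eef_rot: [3.141, 0.699, 2.451]
force: [1.2, -0.7, 1.2]
grip_width: 0.0114
grip_force: 45.0
```

```bash
python3 chk.py s3
```

```text
12.1 F [ 1.18 -0.67  1.18] rot [3.141 0.699 2.451] ball [0.5109 0.2133 0.0554] q4 [ 0.48  0.44  1.76 -0.9   0.85  0.18]
off seam mm 0.15394910263575337
face z 0.051333492998124786 19065
```

play_rows --motion '[[[0.009,0.005,-0.007,0,0,0,-1],[0.018,0.01,-0.015,0,0,0,-1],[0.026,0.015,-0.022,0,0,0,-1],[0.035,0.02,-0.029,0,0,0,-1],[0.044,0.025,-0.037,0,0,0,-1],[0.053,0.027,-0.045,0,0,0,-1],[0.063,0.029,-0.052,0,0,0,-1],[0.072,0.031,-0.06,0,0,0,-1],[0.081,0.032,-0.068,0,0,0,-1],[0.091,0.034,-0.076,0,0,0,-1]]]'

```text
time_s: 13.15
ee_pos: [0.5504, 0.1916, 0.1151]
eef_rot: [3.141, 0.699, 2.451]
force: [1.6, -0.8, 0.2]
grip_width: 0.0114
grip_force: 45.0
```

```bash
python3 chk.py s4
```

```text
13.15 F [ 1.55 -0.84  0.18] rot [3.141 0.699 2.451] ball [0.4935 0.2387 0.0554] q4 [ 0.53  0.44  1.77 -0.89  0.89  0.22]
off seam mm 0.04039914344855812
face z 0.05128190754351056 15839
```

play_rows --motion '[[[0.009,0.002,-0.008,0,0,0,-1],[0.019,0.003,-0.016,0,0,0,-1],[0.028,0.005,-0.024,0,0,0,-1],[0.037,0.007,-0.032,0,0,0,-1],[0.047,0.008,-0.04,0,0,0,-1],[0.056,0.01,-0.048,0,0,0,-1],[0.064,0.012,-0.054,0,0,0,-1],[0.069,0.012,-0.058,0,0,0,-1],[0.069,0.012,-0.058,0,0,0,-1],[0.069,0.012,-0.058,0,0,0,-1]]]'

```text
time_s: 14.2
ee_pos: [0.535, 0.2082, 0.115]
eef_rot: [3.141, 0.699, 2.451]
force: [-1.1, 0.8, 1.3]
grip_width: 0.0115
grip_force: 45.0
```

```bash
python3 chk.py s5
```

```text
14.2 F [-1.1   0.77  1.26] rot [3.141 0.699 2.451] ball [0.4781 0.2553 0.0553] q4 [ 0.58  0.43  1.77 -0.89  0.92  0.25]
off seam mm 1.7917750622854132
face z 0.051654371776476 15461
```

View pics/s5.png

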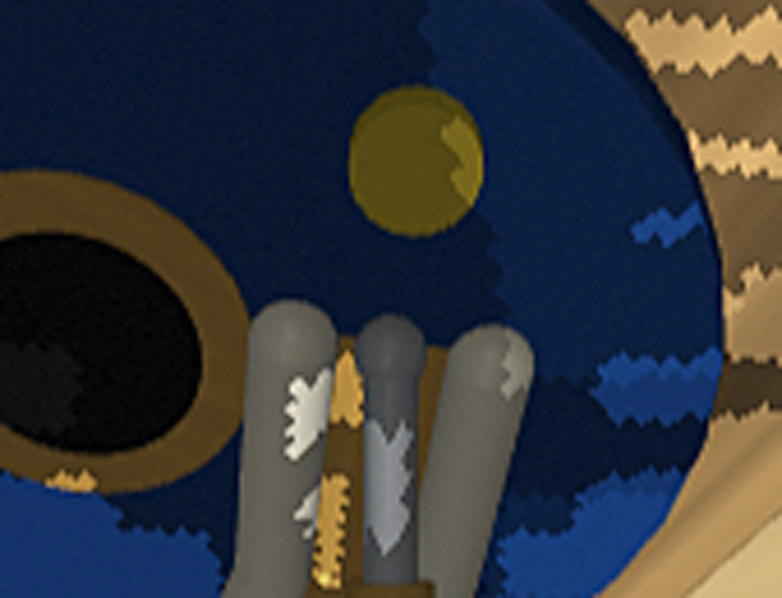

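The ball at (391,345) is at the open end by the yellow stud, with its contact point about 1.5 mm past the gilt. I'll nudge it a little further, then lift.

play_rows --motion '[[[0.005,0.001,-0.004,0,0,0,-1],[0.005,0.001,-0.004,0,0,0,-1],[0.0,0.001,-0.01,0,0,0,-1],[-0.006,0.001,-0.018,0,0,0,-1],[-0.013,0.001,-0.027,0,0,0,-1],[-0.03,0.001,-0.045,0,0,0,-1],[-0.07,0.001,-0.09,0,0,0,-1],[-0.15,0.001,-0.18,0,0,0,-1],[-0.23,0.001,-0.27,0,0,0,-1],[-0.23,0.001,-0.27,0,0,0,-1]]]'

```text
time_s: 15.25
ee_pos: [0.5368, 0.2085, 0.2082]
eef_rot: [3.133, 0.701, 2.446]
force: [0.2, -0.6, -0.7]
grip_width: 0.0114
grip_force: 45.0
```

Run:
```python
from plan import *
o=get_obs();print(o["ee_pos"],o["eef_rot"],o["force"])
print(delta([.5102,-.1838,.155],Rt(2.879,0),o))
```

```text
[0.53680852 0.20850278 0.20820852] [3.13279122 0.70101157 2.44572239] [ 0.16721942 -0.60341096 -0.71539116]
[-0.569  -1.2792  0.7476 -0.0228  0.1101 -0.0656]
```

play_rows --motion '[[[-0.285,-0.64,0.37,-0.0114,0.055,-0.033,-1],[-0.285,-0.64,0.37,-0.0114,0.055,-0.033,-1],[-0.285,-0.64,0.37,-0.0114,0.055,-0.033,-1],[-0.285,-0.64,0.37,-0.0114,0.055,-0.033,-1],[-0.285,-0.64,0.37,-0.0114,0.055,-0.033,-1],[-0.285,-0.64,0.37,-0.0114,0.055,-0.033,-1],[-0.285,-0.64,0.37,-0.0114,0.055,-0.033,-1],[-0.285,-0.64,0.37,-0.0114,0.055,-0.033,-1]]]'

```text
time_s: 16.05
ee_pos: [0.5218, 0.0128, 0.1785]
eef_rot: [-3.098, 0.347, 2.681]
force: [-0.1, 0.1, -1.6]
grip_width: 0.0114
grip_force: 45.0
```

Run:
```python
from plan import *
o=get_obs();print(o["ee_pos"],o["eef_rot"],o["force"])
print(delta([.5102,-.1838,.155],Rt(2.879,0),o))
```

```text
[0.52178143 0.01277779 0.17853594] [-3.09808507  0.3472081   2.68107967] [-0.14679558  0.09747833 -1.56000721]
[-0.2575 -0.7159  0.2247 -0.0123  0.0544 -0.0324]
```

play_rows --motion '[[[-0.257,-0.716,0.225,-0.0123,0.0544,-0.0324,-1],[-0.257,-0.716,0.225,-0.0123,0.0544,-0.0324,-1],[-0.257,-0.716,0.225,-0.0123,0.0544,-0.0324,-1],[-0.257,-0.716,0.225,-0.0123,0.0544,-0.0324,-1],[-0.257,-0.716,0.225,-0.0123,0.0544,-0.0324,-1],[-0.257,-0.716,0.225,-0.0123,0.0544,-0.0324,-1],[-0.257,-0.716,0.225,-0.0123,0.0544,-0.0324,-1],[-0.257,-0.716,0.225,-0.0123,0.0544,-0.0324,-1],[-0.257,-0.716,0.225,-0.0123,0.0544,-0.0324,-1],[-0.257,-0.716,0.225,-0.0123,0.0544,-0.0324,-1]]]'

```text
time_s: 17.05
ee_pos: [0.5102, -0.1837, 0.1553]
eef_rot: [-3.141, 0.001, 2.88]
force: [-0.3, -0.1, 0.0]
grip_width: 0.0113
grip_force: 45.0
```

```bash
python3 snap.py w7
python3 - <<'E'
from plan import *
o=get_obs();print(o["force"],o["moment"])
print(delta([.5102,-.1838,.0455],Rt(2.879,0),o))
c=dict(np.load("pics/w7.npz"));z=c["z_map"]
for r in range(50,260,10):
    w=z[r,235:272]; k=w<np.nanmin(w[w>0])+.01; k&=w>0; T=c["T"]; u=np.nonzero(k)[0]+235
    P=ray(c,T,(u.mean(),r)); X=P[0]+P[1][0]*np.median(z[r,u]); Tt=Ttool(o); print(r,u.mean(),len(u),(Tt[:3,:3].T@(X-Tt[:3,3])*1e3).round(1))
E
```

```text
17.05 [ 0.51022404 -0.18367529  0.1552702 ] [-3.14148047e+00  5.28428052e-04  2.87995363e+00] [-0.25785905 -0.07962998  0.00227128]
[[-0.001  0.959  0.282  0.083]
 [ 1.     0.001  0.001  0.001]
 [ 0.001  0.282 -0.959 -0.16 ]
 [ 0.     0.     0.     1.   ]] [[ 0.26  -0.926 -0.273  0.43 ]
 [ 0.966  0.249  0.074 -0.162]
 [-0.001 -0.283  0.959  0.315]
 [ 0.     0.     0.     1.   ]]
[-0.42485579 -1.23830989 -0.2134963 ] [-0.02368408  0.00170078  0.0377612 ]
[ 3.00e-04  5.00e-04  4.39e-01 -0.00e+00  1.00e-04  1.00e-04]
50 253.0 35 [130.9  -0.9 155.2]
60 253.0 37 [122.   -0.9 155.5]
70 254.5 8 [98.2  0.6 -2.1]
80 254.0 15 [93.5  0.4 -3.8]
90 254.5 12 [88.9  0.6 -2.8]
100 254.5 12 [84.1  0.6 -3.2]
110 254.5 12 [79.3  0.6 -3.1]
120 254.5 12 [74.4  0.6 -3.1]
130 254.0 19 [69.5  0.4 -4.6]
140 254.0 19 [64.4  0.4 -4.5]
150 254.5 18 [59.3  0.6 -4.6]
160 254.41176470588235 17 [54.   0.6 -4.2]
170 254.5 18 [48.7  0.6 -4.6]
180 254.5 18 [43.4  0.6 -5.2]
190 254.5 18 [37.7  0.6 -4.7]
200 254.5 22 [33.   0.6 -7.5]
210 254.5 22 [27.2  0.6 -7.3]
220 254.5 22 [21.4  0.6 -7.3]
230 254.5 22 [15.5  0.6 -7.3]
240 253.0 37 [ 9.6 -0.3 -7.5]
250 250.8 15 [  9.9  -1.3 -19.9]
```

play_rows --motion '[[[0,0.002,0.12,0,0,0,-1],[0,0.002,0.24,0,0,0,-1],[0,0.002,0.32,0,0,0,-1],[0,0.002,0.37,0,0,0,-1],[0,0.002,0.4,0,0,0,-1],[0,0.002,0.42,0,0,0,-1],[0,0.002,0.432,0,0,0,-1],[0,0.002,0.438,0,0,0,-1],[0,0.002,0.441,0,0,0,-1],[0,0.002,0.441,0,0,0,-1]]]'

```text
time_s: 18.1
ee_pos: [0.5104, -0.1842, 0.0453]
eef_rot: [-3.142, 0.001, 2.878]
force: [0.1, 0.9, 0.8]
grip_width: 0.0117
grip_force: 45.0
```

```bash
python3 -c "
from station import get_obs;o=get_obs();print(o['ee_pos'],o['force'],o['moment'])"
```

```text
[ 0.51039429 -0.1842175   0.04528437] [0.13726024 0.88114796 0.80633853] [ 0.21394637 -0.03293855 -0.02762858]
```

play_rows --motion '[[[0,0,0,0,0,0,-0.5],[0,0,0,0,0,0,0],[0,0,0,0,0,0,0.5],[0,0,0,0,0,0,0.5],[0,0,0,0,0,0,0.5],[0,0,0,0,0,0,0.5],[0,0,0,0,0,0,0.5],[0,0,0,0,0,0,0.5],[0,0,0,0,0,0,0.5],[0,0,0,0,0,0,0.5]]]'

```text
time_s: 19.1
ee_pos: [0.5101, -0.1842, 0.0448]
eef_rot: [-3.142, 0.0, 2.878]
force: [-0.7, -0.3, -0.4]
grip_width: 0.0706
grip_force: 0.0
```

play_rows --motion '[[[0,0,-0.05,0,0,0,0.5],[0,0,-0.15,0,0,0,0.5],[0,0,-0.3,0,0,0,0.5],[0,0,-0.45,0,0,0,0.5],[0,0,-0.6,0,0,0,0.5],[0,0,-0.6,0,0,0,0.5],[0,0,-0.6,0,0,0,0.5]]]'

```text
time_s: 19.8
ee_pos: [0.5102, -0.1842, 0.1958]
eef_rot: [-3.141, 0.002, 2.878]
force: [0.1, -0.5, 0.0]
grip_width: 0.0704
grip_force: 0.0
```

```bash
python3 snap.py w8
```

```text
19.8 [ 0.51015826 -0.18421878  0.1957757 ] [-3.14131057e+00  1.89363830e-03  2.87843215e+00] [ 0.1085933  -0.48926144  0.01561957]
[[-0.001  0.959  0.282  0.083]
 [ 1.     0.001  0.001  0.001]
 [ 0.001  0.282 -0.959 -0.16 ]
 [ 0.     0.     0.     1.   ]] [[ 0.261 -0.926 -0.274  0.429]
 [ 0.965  0.25   0.075 -0.162]
 [-0.001 -0.284  0.959  0.356]
 [ 0.     0.     0.     1.   ]]
```

View pics/w8.png

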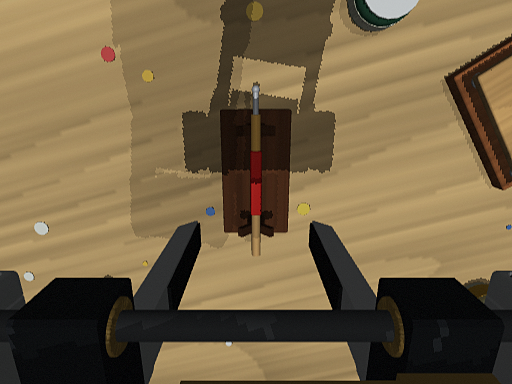

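The burnisher lies back in both notches, with its ball at (256,90) and its handle at rows 152–214. The gripper is clear, so I'll hand in.

```bash
python3 -c "
from station import workorder;print(workorder.hand_in())"
```

```text
the job is handed in; nothing more can be done
None
```

I ran the burnisher along the whole brow seam in one pass from the red stud to the yellow (40° lean, about 30 mm/s, about 2 N), laid it back on its rest, let go and handed the job in at about 20 s; no verdict was returned.

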